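# Hang the scale plate and the instrument basket back on their stands

## Task

Put the dissecting kit away: take the scale plate out of its slotted block and hang it by its hole on the hook of the taller stand, with the graduated face pointing squarely outward, away from the stand's upright. Hang the small steel basket by its handle on the hook of the shorter stand. Leave both hanging freely and still, and leave the glass dish and the small cardboard box where they stand.

Things in the scene. Friction and masses are not known exactly. Their poses are not given: they have to be found in the camera images.
- gauge_center (a point): Centre of the loose scale plate: white, 70 mm wide (y), 8 thick (x), 150 tall (z up), 90 g, standing upright in the grey block's slot. Its +x face carries black graduation lines, its -x face is plain. Top edge 75 mm above this point. A through hole 24 mm wide (y) lies on the centre line, 20 to 50 mm above this point; the 25 mm above the hole are solid, to pinch.
- gauge_eye (a point): Middle of the upper edge of the scale plate's hole, half-way through the plate: 25 mm below the plate's top edge, 125 mm above its lower edge. This edge rests on the hook when hung. Axes as gauge_center.
- gauge_front (a point): A reference point in the air, 100 mm from gauge_eye along the plate's +x, in front of the graduated face; tells which way that face points.
- gauge: The scale plate as a body; origin at the middle of its lower edge, axes as gauge_center.
- rack: Grey fixed block 60 (x) x 100 (y) x 40 mm high, origin under its centre, with a slot 11 mm wide, 74 mm long (along y) and 20 mm deep that holds the plate's lower end.
- basket_center (a point): Centre of the loose steel basket, half-way up its 132 mm height (handle included), 150 g. Open tray 64 (x) x 90 (y) x 50 mm high. A stiff fixed handle bridges it along y: an upright at each y end and on top a level strap 90 mm long (y), 8 thick (x), 20 high, whose top is 66 mm above this point.
- basket_eye (a point): Middle of the underside of the basket's handle strap, 112 mm above the basket's underside and 20 mm below the top of the strap; 80 mm is open along y and 62 mm below it. Rests on the hook when hung. Axes as basket_center.
- basket: The steel basket as a body; origin at the centre of its underside.
- hook_tall (a point): Seat of the 8 mm bright metal hook of the fixed taller stand (12 mm upright, 254 mm tall; base 150 x 100 mm). Point on TOP of the hook rod, 70 mm from the upright's axis, 234 mm above the bench. x: outward along the hook, upright to tip; z up. The upturned tip ends 32 mm further out, 8 mm higher; the rod's underside is 8 mm below this point; towards the upright the hook rises 4 mm.
- hook_short (a point): Seat of the 8 mm bright metal hook of the fixed shorter stand (12 mm upright, 194 mm tall; base 150 x 100 mm). Point on TOP of the hook rod, 70 mm from the upright's axis, 174 mm above the bench. x: outward along the hook, upright to tip; z up. The upturned tip ends 32 mm further out, 8 mm higher; the rod's underside is 8 mm below this point; towards the upright the hook rises 4 mm.
- stand_tall: The taller stand, origin under its upright; x along its hook.
- stand_short: The shorter stand, origin under its upright; x along its hook.
- dish: Clear glass dish 90 mm across, 16 mm high; bystander, origin under its centre.
- slidebox: Small cardboard box 75 x 30 x 28 mm high; bystander, origin under its centre.

How it is judged:
By the outcome, as a careful person would: the job done as asked, in the order asked, and still so for the second after the job is handed in, with the robot touching nothing.
It also fails if it takes over 70 s, if anything falls off the work surface, if the arm or the gripper's body presses on something with over 40 N, if the wrist force passes 120 N, or if a joint passes its speed limit or range.

## Robot

A 7-joint arm with a two-finger parallel gripper is mounted at the origin on the work surface. World frame = base frame: x ahead of the robot, y to its left, z up, the work surface at z = 0. Lengths are in mm, angles in rad, forces in N, time in s.
With the tool pointing down it reaches from about 350 to 900 mm from the base axis. Payload 19.9 kg.
Tool frame: the origin (TCP) lies at the centre of the arm's flange, where the gripper is bolted on; the fingertips stand 199 mm ahead of it and the grasp point (between the pads) lies 180 mm ahead of it; z points along the fingers, y is the line along which they close (so a half turn about z gives the same grasp; the last joint's range is limited). The gripper opens to 94 mm and grips with 3 to 60 N. Pads are 16 mm wide; open, the fingers measure 119 mm over their backs; the gripper's body (75 mm by 177 mm) begins 78 mm behind the grasp point.
Start: joints at [1.228, 0.417, -0.01, 1.614, 0.005, 1.111, -0.053], TCP at [185.184, -596.93, 404.625] pointing down, gripper open.
Joint ranges: [-2.81, 2.81], [-0.39, 2.02], [-1.27, 1.25], [0.06, 2.57], [-1.19, 4.33], [0.19, 2], [-2.82, 2.82]. Speed limits (rad/s): [1.89, 1.89, 2.39, 2.39, 3.01, 3.01, 3.01].

## Interface

Orientations are given as [roll, pitch, yaw] about the fixed x, y, z axes, in that order (R = Rz(yaw) Ry(pitch) Rx(roll)).
In Python, from rig import env gives the robot as it stands. The module is installed in compiled form; this text tells all that it offers.
- The arm moves only by the tool jog_arm, never from a script. Its argument "series" is a list of rows, each an object with "gripper": the finger opening in cm, from 0 to 9.4; "linear": the shift along the tool's x, y, z in cm, a list of three; "twist": the turn about the tool's z in degrees. In form: [{"gripper": gripper, "linear": [x, y, z], "twist": twist}, ...]. A call has 1 to 8 rows; each row shifts and turns the commanded pose from where the row before left it, along the tool's axes as they then stand; what a row does not reach is not made up. A row lasts 1/8 s, in which the tool goes at most 62.5 mm and 10.7 degrees, less where a joint would pass 70% of its speed; a pose out of reach is approached as far as the arm can. A call with a gripper value outside its range is refused whole. The fingers move at their own pace and stop on an object; "grip_force" is the grip in N (left out, the last holds). Time passes only in rows, so rows that do not move let the fingers close. It gives the time, the measured TCP pose, the force, the opening and the grip force at its end, in the units of the state.
- env.observe(): the state, without advancing time (a new reading comes with each control period).
- env.read_camera(name): name is "scene" or "side" or "wrist"; returns a dict with "image" (384x512x3 uint8, blue, green, red), "z_map" (384x512 float32, mm along the optical axis (not along the pixel's ray), 0 where there is no reading), "vertical_fov" (degrees; the focal length in pixels is half the picture's height over the tangent of half this angle, whatever the lens; pixels are square), "cx", "cy" (the principal point, pixels), "eye" and "rotation" of the camera in the world; the wrist camera has in their place "hand_eye" (4x4, takes a point from camera to tool coordinates, whose origin is the TCP and whose axes are the flange's). Camera axes: x right, y up, looking along -z (the intrinsics and any distortion apply to the point x, -y, -z); pixel columns grow to the right and rows downward; lengths in mm; the calibration is good to about 2 mm. A picture is of the moment at which its call begins: read the wrist's pose just before it.
- env.sign_off(): hands the job in; it is judged then, once.
Trained networks look in the newest picture that a camera, given by its name, has taken for a name from the list of things; names that differ only in an ending like _2 or _b are one class to them, and where a whole thing is asked for, a point or a joint stands for the part that bears it (a point fixed in the world has none). Each returns a list of dicts, best first, with "confidence" (0 to 1); they miss things now and then, are a little off and sometimes report something else, mostly with a low value. They report only what shows in the picture. A call takes as long as a camera call.
- env.look_for(camera, target): "rect" ([centre column, centre row, width, height] in pixels, round what is visible of it).
- env.cut_out(camera, target): "pixels" (384x512 bool, what is visible of it) and "rect" ([centre column, centre row, width, height] in pixels, round what is visible of it).
The state is a dict: "clock": time; "joint_pos": joint angles; "joint_vel": joint speeds; "joint_torque": joint torques, N m; "eef_pos": TCP position; "orientation": TCP orientation; "contact_force": force on the tool from outside, world axes, zero at the start; "ft_torque": the same for the moment, N m; "opening": finger opening in mm; "gripper_force": force on a finger pad.
Only numpy, scipy, OpenCV 4.12 (cv2) and the standard library are available. Lean on these libraries where they do the work, as an engineer would, in place of code of your own. Each camera call takes 0.05 s, during which the arm holds its last target. There are 200 camera calls.

## Working session

There is one attempt and no reset: what is moved stays moved. The work goes in short steps, Python scripts to look and compute and a tool call to move; the robot and the scene stay as the last step left them, time stands still between calls to the robot, and variables do not carry over. Pictures are saved under pics/ and viewed, at most 11 in all, crops included, and the job is handed in when it is done.

Besides the shell and the picture viewer there is one more tool, called after "Call:" as name([rows], argument=value, ...), one row to a line, values as JSON. jog_arm: Moves the arm, as the interface text tells. Its arguments: {"type":"object","properties":{"series":{"type":"array"},"grip_force":{"type":"number"}},"required":["series"]}

```bash
mkdir -p pics
cat > h.py <<'E'
import numpy as np, cv2
from rig import env
from scipy.spatial.transform import Rotation as R
def cam(name):
    s=env.observe(); c=env.read_camera(name)
    if 'hand_eye' in c:
        T=np.eye(4); T[:3,:3]=R.from_euler('xyz',s['orientation']).as_matrix(); T[:3,3]=s['eef_pos']
        M=T@np.array(c['hand_eye'])
    else:
        M=np.eye(4); M[:3,:3]=c['rotation']; M[:3,3]=c['eye']
    z=c['z_map']; f=192/np.tan(np.radians(c['vertical_fov'])/2)
    v,u=np.mgrid[0:384,0:512]
    P=np.stack([(u-c['cx'])/f*z,-(v-c['cy'])/f*z,-z],-1)@M[:3,:3].T+M[:3,3]
    P[z<=0]=np.nan
    return c,P
E
python3 - <<'E'
from h import *
s=env.observe(); print({k:np.round(v,3) for k,v in s.items()})
for n in ('scene','side'):
    c,P=cam(n); cv2.imwrite(f'pics/{n}0.png',c['image']); print(n,{k:v for k,v in c.items() if k not in('image','z_map')})
    for t in ('gauge','rack','basket','stand_tall','stand_short','dish','slidebox','hook_tall','hook_short'):
        for d in env.cut_out(n,t)[:2]:
            m=d['pixels']; p=P[m]; p=p[~np.isnan(p[:,0])]
            print(t,round(d['confidence'],2),np.round(d['rect']),len(p), np.round(np.percentile(p,[2,50,98],axis=0)).tolist() if len(p) else '')
E
```

```text
{'clock': np.float64(0.0), 'joint_pos': array([ 1.228,  0.418, -0.01 ,  1.614,  0.005,  1.111, -0.053]), 'joint_vel': array([ 0.   , -0.   ,  0.   , -0.   , -0.   ,  0.   , -0.001]), 'joint_torque': array([-2.0000e-03, -8.5126e+01,  6.3800e-01, -4.2598e+01, -4.9000e-02,
        1.9000e-02,  0.0000e+00]), 'eef_pos': array([ 185.133, -596.809,  404.038]), 'orientation': array([-3.14 ,  0.   ,  0.301]), 'contact_force': array([-0.145,  0.956,  1.031]), 'ft_torque': array([ 0.001,  0.038, -0.006]), 'gripper_force': np.float64(0.0), 'opening': np.float64(93.913)}
scene {'vertical_fov': 46.3939171451101, 'cx': 253.77737042621288, 'cy': 194.65561915006802, 'eye': array([1084.43477638,  519.32631557, 1017.38923827]), 'rotation': array([0.70885433, 0.00280227, 2.36785523])}
gauge 0.67 [251. 245.  26.  44.] 889 [[-1864.0, -2429.0, -1931.0], [-1504.0, -2069.0, -1571.0], [-1359.0, -1924.0, -1426.0]]
rack 0.98 [252. 266.  53.  36.] 787 [[-1720.0, -2285.0, -1787.0], [-1611.0, -2176.0, -1678.0], [-1544.0, -2109.0, -1611.0]]
basket 0.84 [273. 189.  35.  53.] 1140 [[-2051.0, -2616.0, -2118.0], [-1922
[... 1905 characters left out ...]
16. 323.  89. 100.] 3583 [[2384.0, 3099.0, 3110.0], [2644.0, 3359.0, 3370.0], [2791.0, 3506.0, 3517.0]]
dish 0.87 [234. 195.  30.  17.] 443 [[3694.0, 4409.0, 4420.0], [3823.0, 4538.0, 4549.0], [3890.0, 4605.0, 4616.0]]
slidebox 0.61 [266. 268.  33.  27.] 537 [[3128.0, 3843.0, 3854.0], [3196.0, 3911.0, 3922.0], [3289.0, 4004.0, 4015.0]]
slidebox 0.52 [215. 325.  90. 101.] 3678 [[2384.0, 3099.0, 3110.0], [2645.0, 3360.0, 3371.0], [2798.0, 3513.0, 3524.0]]
hook_tall 0.62 [335. 159.  52.  89.] 1595 [[3729.0, 4444.0, 4455.0], [4055.0, 4770.0, 4781.0], [4300.0, 5015.0, 5026.0]]
hook_short 0.56 [218. 326.  85. 101.] 3663 [[2384.0, 3099.0, 3110.0], [2644.0, 3359.0, 3370.0], [2794.0, 3509.0, 3520.0]]
```

The camera rotation is given as rpy, so I'll fix the helper.

```bash
sed -i "s/M\[:3,:3\]=c\['rotation'\]/M[:3,:3]=R.from_euler('xyz',c['rotation']).as_matrix()/" h.py
python3 - <<'E'
from h import *
ims=[]
for n in ('scene','side'):
    c,P=cam(n); ims.append(c['image'])
    for t in ('gauge','rack','basket','stand_tall','stand_short','dish','slidebox'):
        for d in env.cut_out(n,t)[:1]:
            m=d['pixels']; p=P[m]; p=p[~np.isnan(p[:,0])]
            print(t,round(d['confidence'],2),np.round(d['rect']),len(p), np.round(np.percentile(p,[2,50,98],axis=0)).tolist())
    np.save(n+'.npy',P); cv2.imwrite(f'{n}_raw.png',c['image'])
    q=P[(abs(P[...,2])<15)]; print('floor z',np.median(q[:,2]))
cv2.imwrite('pics/a.png',cv2.resize(ims[0][60:340,150:450],(800,747)[:2] and (640,597)))
cv2.imwrite('pics/b.png',cv2.resize(ims[1][100:384,120:420],(630,596)))
E
```

```text
gauge 0.82 [252. 247.  30.  41.] 859 [[592.0, -5.0, -0.0], [660.0, 71.0, 110.0], [668.0, 106.0, 172.0]]
rack 0.66 [253. 266.  50.  35.] 763 [[624.0, 27.0, 5.0], [676.0, 91.0, 39.0], [694.0, 125.0, 44.0]]
basket 0.65 [379. 278.  61.  83.] 2497 [[406.0, 293.0, 6.0], [476.0, 341.0, 13.0], [550.0, 387.0, 186.0]]
stand_tall 0.81 [222. 131.  48.  89.] 1322 [[371.0, -332.0, 7.0], [428.0, -282.0, 13.0], [514.0, -227.0, 246.0]]
stand_short 0.81 [381. 280.  71.  88.] 2588 [[405.0, 292.0, 3.0], [477.0, 341.0, 13.0], [550.0, 388.0, 186.0]]
dish 0.86 [197. 229.  29.  24.] 611 [[645.0, -163.0, 1.0], [681.0, -129.0, 6.0], [722.0, -88.0, 17.0]]
slidebox 0.59 [310. 232.  20.  28.] 346 [[443.0, 69.0, 2.0], [476.0, 109.0, 27.0], [500.0, 142.0, 31.0]]
floor z 0.3298017260498227
gauge 0.7 [207. 207.  20.  59.] 647 [[645.0, 38.0, 37.0], [651.0, 79.0, 109.0], [661.0, 108.0, 168.0]]
rack 0.83 [208. 237.  34.  44.] 823 [[618.0, 24.0, -1.0], [641.0, 102.0, 35.0], [685.0, 127.0, 41.0]]
basket 0.68 [293. 218.  43.  52.] 1457 [[416.0, -74.0, -1.0], [461.0, -39.0, 35.0], [505.0, -8.0, 130.0]]
stand_tall 0.64 [332. 158.  53.  91.] 1561 [[365.0, -334.0, -1.0], [420.0, -278.0, 10.0], [508.0, -223.0, 242.0]]
stand_short 0.61 [215. 325.  88. 102.] 3743 [[400.0, 293.0, -0.0], [463.0, 345.0, 10.0], [545.0, 391.0, 183.0]]
dish 0.83 [236. 194.  30.  18.] 469 [[643.0, -165.0, -2.0], [684.0, -129.0, 3.0], [722.0, -82.0, 15.0]]
slidebox 0.66 [267. 269.  33.  26.] 490 [[438.0, 81.0, -1.0], [464.0, 115.0, 23.0], [494.0, 144.0, 28.0]]
floor z -2.323044518610061
```

View pics/a.png

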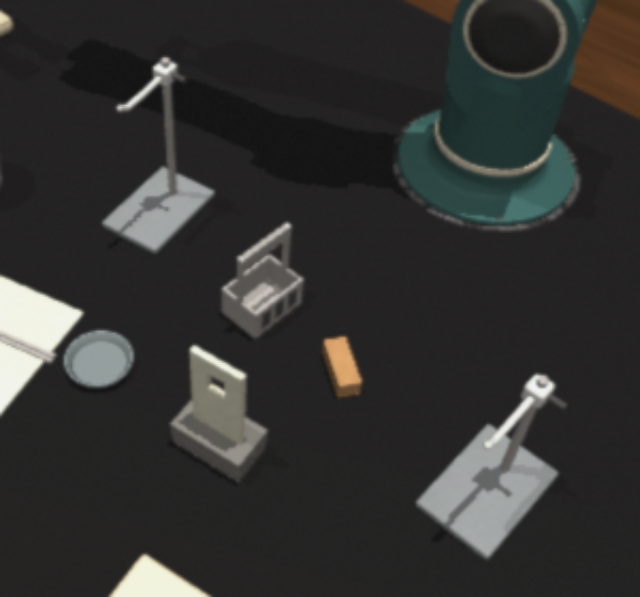

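View pics/b.png

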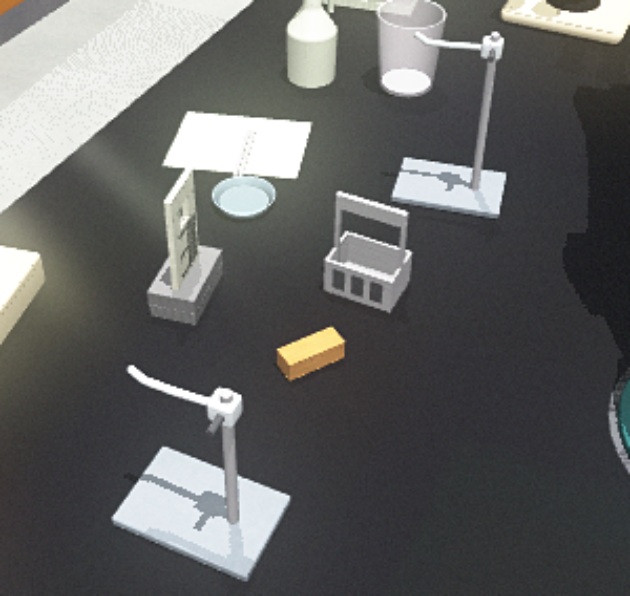

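Picture a: plate at crop (217,395) looks plain towards the scene camera, basket at (262,280), both hooks point roughly world +x (towards lower left). Picture b: the plate's -x world side shows dark marks at (187,240), so the graduated face may point towards the robot. Next: geometry fits and a zoomed crop.

Run:
```python
from h import *
def fit(p,name):
    c=p.mean(0)[:2]; w,v=np.linalg.eigh(np.cov(p[:,:2].T)); d=v[:,1]
    t=(p[:,:2]-c)@d; n=(p[:,:2]-c)@v[:,0]
    print(name,len(p),'c',np.round(np.median(p,0)),'ang',round(np.degrees(np.arctan2(d[1],d[0])),1),'ext',np.round([np.percentile(t,1),np.percentile(t,99),np.percentile(n,2),np.percentile(n,98)],1),'mid',np.round(c+d*(np.percentile(t,1)+np.percentile(t,99))/2,1))
for n in('scene','side'):
    P=np.load(n+'.npy').reshape(-1,3); P=P[~np.isnan(P[:,0])]
    def box(x0,x1,y0,y1,z0,z1): return P[(P[:,0]>x0)&(P[:,0]<x1)&(P[:,1]>y0)&(P[:,1]<y1)&(P[:,2]>z0)&(P[:,2]<z1)]
    print(n)
    fit(box(380,600,250,420,160,187),'hshort'); fit(box(380,600,250,420,3,16),'bshort'); fit(box(380,600,250,420,25,150),'upshort')
    fit(box(340,600,-380,-200,222,246),'htall'); fit(box(340,600,-380,-200,3,16),'btall'); fit(box(340,600,-380,-200,25,210),'uptall')
    fit(box(600,720,0,140,60,165),'gauge'); fit(box(600,720,0,140,166,176),'gtop'); fit(box(600,720,0,140,36,46),'racktop')
    fit(box(400,540,-110,40,110,137),'strap'); fit(box(400,540,-110,40,40,60),'tray')
    fit(box(420,520,60,160,15,40),'sbox'); fit(box(600,760,-200,-60,5,25),'dish')
a=cv2.imread('scene_raw.png')[215:290,215:295]; b=cv2.imread('side_raw.png')[165:265,180:240]
cv2.imwrite('pics/c.png',np.hstack([cv2.resize(a,(427,400),interpolation=2),cv2.resize(b,(300,400)) if 0 else cv2.resize(b,(240,400),interpolation=2)]))
```

```text
scene
hshort 266 c [456. 341. 177.] ang 175.9 ext [-70.2  40.3 -22.8  16.3] mid [486.3 341.3]
bshort 2257 c [488. 343.  12.] ang 178.4 ext [-104.3   90.4  -60.8   70.6] mid [493.2 340.6]
upshort 146 c [446. 339.  87.] ang 106.7 ext [-5.8  5.6 -3.3  3.4] mid [445.4 339. ]
htall 158 c [ 420. -277.  235.] ang -176.3 ext [-68.5  41.5 -20.6  14.7] mid [ 447.1 -276.1]
btall 1247 c [ 452. -276.   11.] ang -176.9 ext [-131.3  101.5  -65.7   91.3] mid [ 467.6 -277.5]
uptall 181 c [ 408. -285.  127.] ang 130.6 ext [-6.7  5.5 -5.2  7. ] mid [ 407.8 -286.2]
gauge 587 c [660.  75. 114.] ang 101.3 ext [-37.2  32.5  -2.4   6.2] mid [660.6  71.7]
gtop 111 c [658.  73. 170.] ang 100.0 ext [-36.   33.6  -4.7   5.8] mid [658.1  70.9]
racktop 527 c [669.  88.  40.] ang 112.8 ext [-57.5  46.  -25.5  31.4] mid [667.6  75.9]
strap 192 c [467. -41. 128.] ang 179.3 ext [-43.1  46.6  -3.6   6.2] mid [464.4 -41.9]
tray 270 c [461. -38.  48.] ang -178.7 ext [-45.5  46.1 -30.4  35.3] mid [464.3 -40.3]
sbox 295 c [474. 108.  27.] ang 57.6 ext [-40.7  34.4 -13.6  15.2] mid [471.8 105. ]
dish 414 c [ 681. -136.    
[... 517 characters left out ...]
5]
uptall 243 c [ 401. -283.  121.] ang -176.1 ext [-6.8  5.5 -5.1  6.3] mid [ 402.1 -282.8]
gauge 482 c [651.  81. 113.] ang 98.0 ext [-41.6  29.5  -5.9   2.8] mid [652.2  72.8]
gtop 53 c [656.  73. 167.] ang 100.2 ext [-32.9  35.8  -4.3   4.4] mid [654.8  73. ]
racktop 365 c [646.  90.  38.] ang 83.3 ext [-60.7  43.5 -33.7  29.8] mid [647.3  75.1]
strap 283 c [459. -39. 123.] ang 179.7 ext [-45.8  43.8  -4.4   6.9] mid [460.5 -39.4]
tray 277 c [464. -37.  46.] ang 174.8 ext [-45.4  47.4 -32.2  36.5] mid [460.9 -38.3]
sbox 361 c [466. 112.  25.] ang 56.2 ext [-38.1  35.5 -16.7  12.9] mid [465.4 110.2]
dish 183 c [ 686. -139.   10.] ang 123.1 ext [-36.8  52.4 -43.5  39.8] mid [ 681.9 -124.2]
```

View pics/c.png

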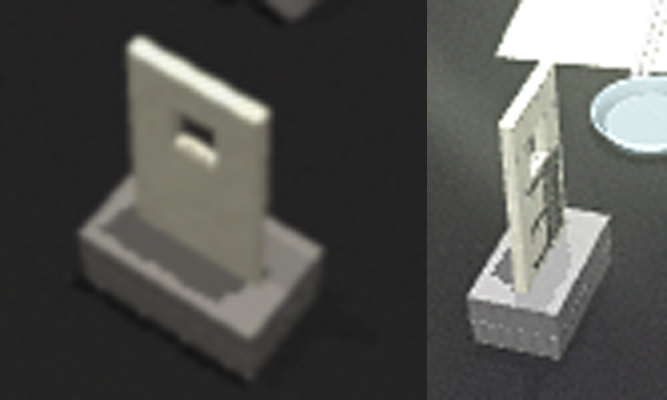

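Picture c: plate seen from scene is plain (hole at ~(195,135)); the side crop shows black graduation marks at ~(545,200) on the robot-facing side. So plate +x points to about 190°, and it has to turn about 174°/-186° for the hook (direction ≈ 4°).

```bash
cat >> h.py <<'E'
def plan(pos,yaw_deg,n=8,p0=None,y0=None):
    """rows from current (or given) pose to pos/yaw, tool vertical"""
    s=env.observe()
    if p0 is None: p0=s['eef_pos']
    if y0 is None: y0=np.degrees(s['orientation'][2])
    d=np.array(pos,float)-p0; dy=(yaw_deg-y0)
    if abs(dy)>200: dy-=360*np.sign(dy)
    print('dist/row mm',np.round(np.linalg.norm(d)/n,1),'twist/row',round(-dy/n,2))
    for i in range(n):
        y=np.radians(y0+dy*i/n); x=np.array([np.cos(y),np.sin(y),0]); yy=np.array([np.sin(y),-np.cos(y),0])
        q=d/n; print('  lin',np.round([q@x/10,q@yy/10,-q[2]/10],2).tolist(),'tw',round(-dy/n,2))
        if dy==0: break
E
python3 - <<'E'
from h import *
c,P=cam('wrist'); print(np.round(c['hand_eye'],3),c['vertical_fov'],c['cx'],c['cy'])
plan([490,-300,600],4,8)
E
```

```text
[[ 1.0000e-03  9.6600e-01  2.6000e-01  7.6041e+01]
 [ 1.0000e+00 -1.0000e-03 -1.0000e-03 -3.7900e-01]
 [-1.0000e-03  2.6000e-01 -9.6600e-01  1.8784e+01]
 [ 0.0000e+00  0.0000e+00  0.0000e+00  1.0000e+00]] 59.635802179628364 256.90491889576094 186.43080501079683
dist/row mm 58.5 twist/row 1.65
  lin [4.74, -2.42, -2.44] tw 1.65
  lin [4.67, -2.55, -2.44] tw 1.65
  lin [4.59, -2.69, -2.44] tw 1.65
  lin [4.51, -2.82, -2.44] tw 1.65
  lin [4.43, -2.95, -2.44] tw 1.65
  lin [4.34, -3.07, -2.44] tw 1.65
  lin [4.25, -3.2, -2.44] tw 1.65
  lin [4.16, -3.32, -2.44] tw 1.65
```

Run:
```python
from h import *
plan([500,-290,600],90,8)
```

```text
dist/row mm 60.1 twist/row -9.1
  lin [4.89, -2.5, -2.44] tw -9.1
  lin [5.23, -1.69, -2.44] tw -9.1
  lin [5.43, -0.85, -2.44] tw -9.1
  lin [5.5, 0.02, -2.44] tw -9.1
  lin [5.42, 0.89, -2.44] tw -9.1
  lin [5.21, 1.74, -2.44] tw -9.1
  lin [4.87, 2.54, -2.44] tw -9.1
  lin [4.41, 3.28, -2.44] tw -9.1
```

Call:
jog_arm([
  {"gripper":9.4,"linear":[4.9,-2.5,-2.4],"twist":-9.1},
  {"gripper":9.4,"linear":[5.2,-1.7,-2.4],"twist":-9.1},
  {"gripper":9.4,"linear":[5.4,-0.8,-2.4],"twist":-9.1},
  {"gripper":9.4,"linear":[5.5,0,-2.4],"twist":-9.1},
  {"gripper":9.4,"linear":[5.4,0.9,-2.4],"twist":-9.1},
  {"gripper":9.4,"linear":[5.2,1.7,-2.4],"twist":-9.1},
  {"gripper":9.4,"linear":[4.9,2.5,-2.4],"twist":-9.1},
  {"gripper":9.4,"linear":[4.4,3.3,-2.4],"twist":-9.1},
])

```text
clock: 2.85
eef_pos: [499.8, -288.8, 597.7]
orientation: [3.141, 0.0, 1.576]
contact_force: [0.5, -0.8, -0.0]
opening: 93.8
gripper_force: 0.0
```

Call:
jog_arm([
  {"gripper":9.4,"linear":[0,0,0],"twist":0},
  {"gripper":9.4,"linear":[0,0,0],"twist":0},
])

```text
clock: 3.1
eef_pos: [498.7, -290.6, 596.3]
orientation: [-3.141, 0.0, 1.57]
contact_force: [-0.2, 0.2, -1.0]
opening: 94.1
gripper_force: 0.0
```

Run:
```python
from h import *
s=env.observe(); print({k:np.round(s[k],3) for k in('clock','joint_pos','eef_pos','orientation')})
c,P=cam('wrist'); np.save('w1.npy',P); cv2.imwrite('pics/w1.png',c['image'])
q=P.reshape(-1,3); q=q[~np.isnan(q[:,0])]
h=q[(q[:,2]>220)&(q[:,2]<250)&(q[:,0]<560)&(q[:,0]>380)&(abs(q[:,1]+275)<60)]
print(len(h), np.round(np.percentile(h,[1,50,99],axis=0)))
for x in range(380,540,10):
    k=h[(h[:,0]>=x)&(h[:,0]<x+10)]
    if len(k): print(x,len(k),np.round([np.median(k[:,0]),np.median(k[:,1]),np.percentile(k[:,2],90),np.ptp(k[:,1])],1))
b=q[(abs(q[:,2]-10)<8)&(q[:,0]<600)&(abs(q[:,1]+275)<90)]; print('base',cv2.minAreaRect(b[:,:2].astype(np.float32)))
```

```text
{'clock': np.float64(3.1), 'joint_pos': array([ 0.81 ,  0.243, -0.421,  1.442,  0.099,  1.478,  0.391]), 'eef_pos': array([ 498.731, -290.629,  596.293]), 'orientation': array([-3.141,  0.   ,  1.57 ])}
1339 [[ 393. -297.  230.]
 [ 417. -277.  238.]
 [ 500. -257.  249.]]
390 219 [ 396.6 -276.2  247.4   43.6]
400 234 [ 404.7 -278.4  247.9   42.9]
410 275 [ 414.9 -284.   247.6   23.8]
420 74 [ 424.9 -282.1  238.2    9.1]
430 76 [ 435.1 -280.3  237.5    9.3]
440 75 [ 445.3 -278.4  236.5    9.3]
450 76 [ 455.2 -276.4  235.8    9. ]
460 71 [ 465.  -274.3  235.5    8.7]
470 78 [ 474.9 -272.3  235.9    8.9]
480 71 [ 484.8 -270.3  237.4    8.9]
490 76 [ 494.7 -268.6  242.9    8.5]
500 14 [ 500.8 -268.   242.8    5.9]
base ((322.4193420410156, -275.482421875), (555.1219482421875, 179.08363342285156), 0.009749621152877808)
```

View pics/w1.png

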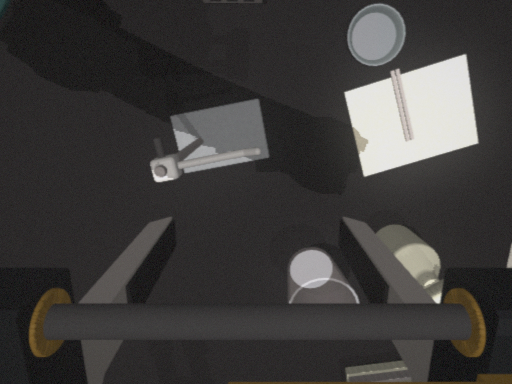

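Wrist view: tall stand's hook runs from clamp (165,168) to tip (258,152), dish (377,35) beyond. Hook direction 11°, seat ≈ (471,-273,235). Now over the plate.

Run:
```python
from h import *
plan([645,50,500],100,8)
```

```text
dist/row mm 47.9 twist/row -1.26
  lin [4.27, 1.83, 1.2] tw -1.26
  lin [4.23, 1.92, 1.2] tw -1.26
  lin [4.18, 2.01, 1.2] tw -1.26
  lin [4.14, 2.1, 1.2] tw -1.26
  lin [4.09, 2.19, 1.2] tw -1.26
  lin [4.04, 2.28, 1.2] tw -1.26
  lin [3.99, 2.37, 1.2] tw -1.26
  lin [3.94, 2.46, 1.2] tw -1.26
```

Call:
jog_arm([
  {"gripper":9.4,"linear":[4.3,1.8,1.2],"twist":-1.25},
  {"gripper":9.4,"linear":[4.2,1.9,1.2],"twist":-1.25},
  {"gripper":9.4,"linear":[4.2,2.0,1.2],"twist":-1.25},
  {"gripper":9.4,"linear":[4.1,2.1,1.2],"twist":-1.25},
  {"gripper":9.4,"linear":[4.1,2.2,1.2],"twist":-1.25},
  {"gripper":9.4,"linear":[4.0,2.3,1.2],"twist":-1.25},
  {"gripper":9.4,"linear":[4.0,2.4,1.2],"twist":-1.25},
  {"gripper":9.4,"linear":[3.9,2.5,1.2],"twist":-1.25},
])

```text
clock: 4.15
eef_pos: [645.9, 50.3, 499.8]
orientation: [-3.141, 0.001, 1.744]
contact_force: [0.5, -0.3, -0.4]
opening: 93.7
gripper_force: 0.0
```

Call:
jog_arm([
  {"gripper":9.4,"linear":[0,0,0],"twist":0},
  {"gripper":9.4,"linear":[0,0,0],"twist":0},
  {"gripper":9.4,"linear":[0,0,0],"twist":0},
])

```text
clock: 4.53
eef_pos: [645.3, 48.8, 500.9]
orientation: [3.141, 0.001, 1.743]
contact_force: [-0.6, 0.1, -0.3]
opening: 93.7
gripper_force: 0.0
```

```bash
cat >> h.py <<'E'
def blob(P,lo,hi):
    q=P.reshape(-1,3); q=q[~np.isnan(q[:,0])]; q=q[((q>lo)&(q<hi)).all(1)]
    (c,s,a)=cv2.minAreaRect(q[:,:2].astype(np.float32))
    print(len(q),'rect',np.round(c,1),np.round(s,1),round(a,1),'med',np.round(np.median(q,0),1))
    m,cov=q[:,:2].mean(0),np.cov(q[:,:2].T); w,v=np.linalg.eigh(cov); print('  pca ang',round(np.degrees(np.arctan2(v[1,1],v[0,1])),1))
    return q
E
python3 - <<'E'
from h import *
s=env.observe(); print({k:np.round(s[k],3) for k in('clock','joint_pos','eef_pos','orientation')})
c,P=cam('wrist'); cv2.imwrite('pics/w2.png',c['image'])
blob(P,[600,0,162],[720,150,180]); blob(P,[600,0,34],[720,150,48])
E
```

```text
{'clock': np.float64(4.525), 'joint_pos': array([ 0.29 ,  0.449, -0.593,  1.416,  0.252,  1.352, -0.139]), 'eef_pos': array([645.344,  48.847, 500.891]), 'orientation': array([3.141e+00, 1.000e-03, 1.743e+00])}
672 rect [655.5  72. ] [ 7.8 70.1] 10.6 med [655.2  73.2 171.2]
  pca ang 100.6
2669 rect [655.3  72.5] [60.  98.6] 10.2 med [649.4  78.   41.2]
  pca ang 99.4
```

View pics/w2.png

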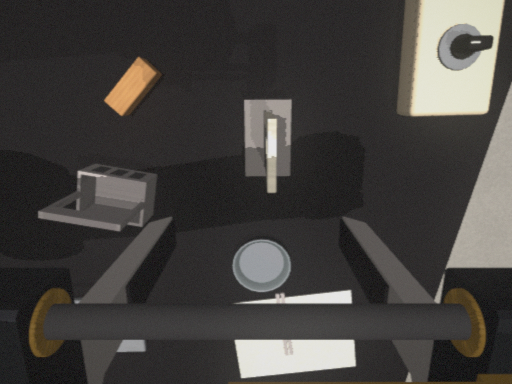

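Wrist view: plate edge-on at (271,155) in the block (268,137), basket at (105,198), dish (261,265), box (133,85). The plate's top rectangle measures 70.1×7.8 mm, centre (655.5,72), yaw 100.5°.

Run:
```python
from h import *
plan([655.5,72,353],100.5,8)
```

```text
dist/row mm 18.8 twist/row -0.08
  lin [0.26, 0.17, 1.85] tw -0.08
  lin [0.26, 0.17, 1.85] tw -0.08
  lin [0.26, 0.18, 1.85] tw -0.08
  lin [0.26, 0.18, 1.85] tw -0.08
  lin [0.26, 0.18, 1.85] tw -0.08
  lin [0.26, 0.18, 1.85] tw -0.08
  lin [0.26, 0.18, 1.85] tw -0.08
  lin [0.26, 0.18, 1.85] tw -0.08
```

Call:
jog_arm([
  {"gripper":9.4,"linear":[0.26,0.18,1.85],"twist":-0.6},
  {"gripper":9.4,"linear":[0.26,0.18,1.85],"twist":0},
  {"gripper":9.4,"linear":[0.26,0.18,1.85],"twist":0},
  {"gripper":9.4,"linear":[0.26,0.18,1.85],"twist":0},
  {"gripper":9.4,"linear":[0.26,0.18,1.85],"twist":0},
  {"gripper":9.4,"linear":[0.26,0.18,1.85],"twist":0},
  {"gripper":9.4,"linear":[0.26,0.18,1.85],"twist":0},
  {"gripper":9.4,"linear":[0.26,0.18,1.85],"twist":0},
])

```text
clock: 5.58
eef_pos: [655.9, 73.8, 351.4]
orientation: [-3.142, -0.0, 1.756]
contact_force: [0.5, -0.3, 0.5]
opening: 94.1
gripper_force: 0.0
```

Call:
jog_arm([
  {"gripper":9.4,"linear":[0,0,0],"twist":0},
  {"gripper":4,"linear":[0,0,0],"twist":0},
  {"gripper":4,"linear":[0,0,0],"twist":0},
  {"gripper":4,"linear":[0,0,0],"twist":0},
  {"gripper":2.5,"linear":[0,0,0],"twist":0},
  {"gripper":2.5,"linear":[0,0,0],"twist":0},
], grip_force=15)

```text
clock: 6.32
eef_pos: [655.8, 73.6, 352.7]
orientation: [3.142, -0.0, 1.756]
contact_force: [0.7, -0.0, 0.1]
opening: 47.4
gripper_force: 0.0
```

Run:
```python
from h import *
s=env.observe(); print({k:np.round(s[k],3) for k in('clock','joint_pos','eef_pos','orientation','opening','contact_force')})
```

```text
{'clock': np.float64(6.325), 'joint_pos': array([ 0.23 ,  0.589, -0.559,  1.553,  0.338,  1.097, -0.224]), 'eef_pos': array([655.802,  73.614, 352.738]), 'orientation': array([ 3.142, -0.   ,  1.756]), 'opening': np.float64(47.363), 'contact_force': array([ 0.707, -0.003,  0.101])}
```

Call:
jog_arm([
  {"gripper":0.5,"linear":[-0.16,0,0],"twist":0},
  {"gripper":0.5,"linear":[0,0,0],"twist":0},
  {"gripper":0.5,"linear":[0,0,0],"twist":0},
  {"gripper":0.5,"linear":[0,0,0],"twist":0},
  {"gripper":0.5,"linear":[0,0,0],"twist":0},
  {"gripper":0.5,"linear":[0,0,0],"twist":0},
  {"gripper":0.5,"linear":[0,0,0],"twist":0},
  {"gripper":0.5,"linear":[0,0,0],"twist":0},
], grip_force=20)

```text
clock: 7.32
eef_pos: [656.1, 72.1, 352.6]
orientation: [-3.142, -0.0, 1.756]
contact_force: [-0.4, -0.3, 0.6]
opening: 8.2
gripper_force: 20.0
```

Run:
```python
from h import *
s=env.observe(); print({k:np.round(s[k],3) for k in('clock','eef_pos','orientation','opening','contact_force','gripper_force')})
```

```text
{'clock': np.float64(7.325), 'eef_pos': array([656.069,  72.098, 352.644]), 'orientation': array([-3.142, -0.   ,  1.756]), 'opening': np.float64(8.191), 'contact_force': array([-0.368, -0.332,  0.637]), 'gripper_force': np.float64(19.998)}
```

Call:
jog_arm([
  {"gripper":0.5,"linear":[0,0,-1],"twist":0},
  {"gripper":0.5,"linear":[0,0,-1.7],"twist":0},
  {"gripper":0.5,"linear":[0,0,-1.7],"twist":0},
  {"gripper":0.5,"linear":[0,0,-1.7],"twist":0},
  {"gripper":0.5,"linear":[0,0,-1.7],"twist":0},
  {"gripper":0.5,"linear":[0,0,-1.7],"twist":0},
  {"gripper":0.5,"linear":[0,0,-1.7],"twist":0},
  {"gripper":0.5,"linear":[0,0,-1.7],"twist":0},
])

```text
clock: 8.32
eef_pos: [656.1, 72.0, 482.8]
orientation: [-3.142, -0.0, 1.756]
contact_force: [0.3, 0.3, -0.8]
opening: 7.9
gripper_force: 20.0
```

Run:
```python
from h import *
s=env.observe(); print({k:np.round(s[k],3) for k in('clock','joint_pos','eef_pos','orientation','opening','contact_force')})
plan([560,-256,480],-79,24)
```

```text
{'clock': np.float64(8.325), 'joint_pos': array([ 0.248,  0.486, -0.593,  1.406,  0.272,  1.332, -0.17 ]), 'eef_pos': array([656.082,  72.02 , 482.779]), 'orientation': array([-3.142, -0.   ,  1.756]), 'opening': np.float64(7.887), 'contact_force': array([ 0.303,  0.275, -0.777])}
dist/row mm 14.2 twist/row 7.48
  lin [-1.27, -0.65, 0.01] tw 7.48
  lin [-1.34, -0.47, 0.01] tw 7.48
  lin [-1.39, -0.3, 0.01] tw 7.48
  lin [-1.42, -0.11, 0.01] tw 7.48
  lin [-1.42, 0.07, 0.01] tw 7.48
  lin [-1.4, 0.26, 0.01] tw 7.48
  lin [-1.35, 0.44, 0.01] tw 7.48
  lin [-1.29, 0.61, 0.01] tw 7.48
  lin [-1.2, 0.77, 0.01] tw 7.48
  lin [-1.08, 0.92, 0.01] tw 7.48
  lin [-0.96, 1.06, 0.01] tw 7.48
  lin [-0.81, 1.17, 0.01] tw 7.48
  lin [-0.65, 1.27, 0.01] tw 7.48
  lin [-0.48, 1.34, 0.01] tw 7.48
  lin [-0.3, 1.39, 0.01] tw 7.48
  lin [-0.12, 1.42, 0.01] tw 7.48
  lin [0.07, 1.42, 0.01] tw 7.48
  lin [0.25, 1.4, 0.01] tw 7.48
  lin [0.43, 1.36, 0.01] tw 7.48
  lin [0.61, 1.29, 0.01] tw 7.48
  lin [0.77, 1.2, 0.01] tw 7.48
  lin [0.92, 1.09, 0.01] tw 7.48
  lin [1.05, 0.96, 0.01] tw 7.48
  lin [1.17, 0.81, 0.01] tw 7.48
```

Call:
jog_arm([
  {"gripper":0.5,"linear":[-1.3,-0.6,0],"twist":7.5},
  {"gripper":0.5,"linear":[-1.3,-0.5,0],"twist":7.5},
  {"gripper":0.5,"linear":[-1.4,-0.3,0],"twist":7.5},
  {"gripper":0.5,"linear":[-1.4,-0.1,0],"twist":7.5},
  {"gripper":0.5,"linear":[-1.4,0.1,0],"twist":7.5},
  {"gripper":0.5,"linear":[-1.4,0.3,0],"twist":7.5},
  {"gripper":0.5,"linear":[-1.4,0.4,0],"twist":7.5},
  {"gripper":0.5,"linear":[-1.3,0.6,0],"twist":7.5},
])

```text
clock: 9.32
eef_pos: [624.1, -37.5, 482.2]
orientation: [-3.141, -0.0, 0.705]
contact_force: [0.8, 0.2, -1.3]
opening: 7.7
gripper_force: 20.0
```

Call:
jog_arm([
  {"gripper":0.5,"linear":[-1.2,0.8,0],"twist":7.5},
  {"gripper":0.5,"linear":[-1.1,0.9,0],"twist":7.5},
  {"gripper":0.5,"linear":[-1.0,1.1,0],"twist":7.5},
  {"gripper":0.5,"linear":[-0.8,1.2,0],"twist":7.5},
  {"gripper":0.5,"linear":[-0.6,1.3,0],"twist":7.5},
  {"gripper":0.5,"linear":[-0.5,1.3,0],"twist":7.5},
  {"gripper":0.5,"linear":[-0.3,1.4,0],"twist":7.5},
  {"gripper":0.5,"linear":[-0.1,1.4,0],"twist":7.5},
])

```text
clock: 10.32
eef_pos: [592.1, -147.5, 482.2]
orientation: [-3.141, 0.0, -0.342]
contact_force: [0.4, -0.1, -1.6]
opening: 8.0
gripper_force: 20.0
```

Run:
```python
from h import *
s=env.observe(); print({k:np.round(s[k],3) for k in('clock','joint_pos','eef_pos','orientation','opening','contact_force')})
plan([560,-256,480],-79,8)
```

```text
{'clock': np.float64(10.325), 'joint_pos': array([ 0.316,  0.336, -0.159,  1.553,  0.055,  1.256, -1.764]), 'eef_pos': array([ 592.142, -147.45 ,  482.192]), 'orientation': array([-3.141,  0.   , -0.342]), 'opening': np.float64(8.011), 'contact_force': array([ 0.432, -0.095, -1.639])}
dist/row mm 14.2 twist/row 7.43
  lin [0.08, 1.41, 0.03] tw 7.43
  lin [0.26, 1.39, 0.03] tw 7.43
  lin [0.44, 1.35, 0.03] tw 7.43
  lin [0.61, 1.28, 0.03] tw 7.43
  lin [0.77, 1.19, 0.03] tw 7.43
  lin [0.91, 1.08, 0.03] tw 7.43
  lin [1.05, 0.95, 0.03] tw 7.43
  lin [1.16, 0.81, 0.03] tw 7.43
```

Call:
jog_arm([
  {"gripper":0.5,"linear":[0.1,1.4,0],"twist":7.4},
  {"gripper":0.5,"linear":[0.3,1.4,0],"twist":7.4},
  {"gripper":0.5,"linear":[0.4,1.35,0],"twist":7.4},
  {"gripper":0.5,"linear":[0.6,1.3,0],"twist":7.4},
  {"gripper":0.5,"linear":[0.8,1.2,0],"twist":7.4},
  {"gripper":0.5,"linear":[0.9,1.1,0],"twist":7.4},
  {"gripper":0.5,"linear":[1.0,1.0,0],"twist":7.4},
  {"gripper":0.5,"linear":[1.2,0.8,0],"twist":7.4},
])

```text
clock: 11.32
eef_pos: [560.2, -256.7, 482.2]
orientation: [-3.141, 0.0, -1.375]
contact_force: [0.2, 0.6, -0.8]
opening: 7.7
gripper_force: 20.0
```

Call:
jog_arm([
  {"gripper":0.5,"linear":[0,0,0],"twist":0},
  {"gripper":0.5,"linear":[0,0,0],"twist":0},
])

```text
clock: 11.58
eef_pos: [560.6, -255.7, 481.8]
orientation: [-3.141, 0.0, -1.367]
contact_force: [0.8, 0.1, -0.9]
opening: 7.8
gripper_force: 20.0
```

Run:
```python
from h import *
s=env.observe(); print({k:np.round(s[k],3) for k in('clock','joint_pos','eef_pos','orientation','opening','contact_force')})
c,P=cam('scene'); cv2.imwrite('pics/s2.png',np.hstack([cv2.resize(c['image'][60:210,160:310],(400,400),interpolation=2)]))
c,Q=cam('side'); a=cv2.imread('pics/s2.png'); cv2.imwrite('pics/s2.png',np.hstack([a,cv2.resize(c['image'][90:240,240:390],(400,400),interpolation=2)]))
for X in(P,Q): blob(X,[510,-310,110],[620,-210,225])
# hook tops as seen by wrist
c,W=cam('wrist'); q=W.reshape(-1,3); q=q[~np.isnan(q[:,0])]
h=q[(q[:,2]>222)&(q[:,2]<246)&(q[:,0]<512)&(q[:,0]>425)&(abs(q[:,1]+275)<25)]; print(len(h))
if len(h)>50: k=np.polyfit(h[:,0],h[:,1],1); print('dir',np.degrees(np.arctan(k[0])),'y at 471',np.polyval(k,471),h[:,0].max())
plan([471+72*.9816,-273+72*.1908,457.6],-79,8)
```

```text
{'clock': np.float64(11.575), 'joint_pos': array([ 0.337,  0.343,  0.054,  1.544, -0.02 ,  1.256, -2.544]), 'eef_pos': array([ 560.585, -255.704,  481.835]), 'orientation': array([-3.141,  0.   , -1.367]), 'opening': np.float64(7.816), 'contact_force': array([ 0.845,  0.116, -0.935])}
427 rect [ 566.6 -255.6] [13.2 73.7] 18.4 med [ 566.2 -252.1  188.2]
  pca ang 102.9
174 rect [ 560.3 -252.3] [ 9.6 74.2] 11.4 med [ 555.4 -232.6  187.2]
  pca ang 98.3
1216
dir 10.686970759574608 y at 471 -274.71797061062864 503.0662980710997
dist/row mm 3.8 twist/row 0.07
  lin [-0.01, 0.24, 0.3] tw 0.07
  lin [-0.0, 0.24, 0.3] tw 0.07
  lin [-0.0, 0.24, 0.3] tw 0.07
  lin [-0.0, 0.24, 0.3] tw 0.07
  lin [-0.0, 0.24, 0.3] tw 0.07
  lin [-0.0, 0.24, 0.3] tw 0.07
  lin [-0.0, 0.24, 0.3] tw 0.07
  lin [-0.0, 0.24, 0.3] tw 0.07
```

View pics/s2.png

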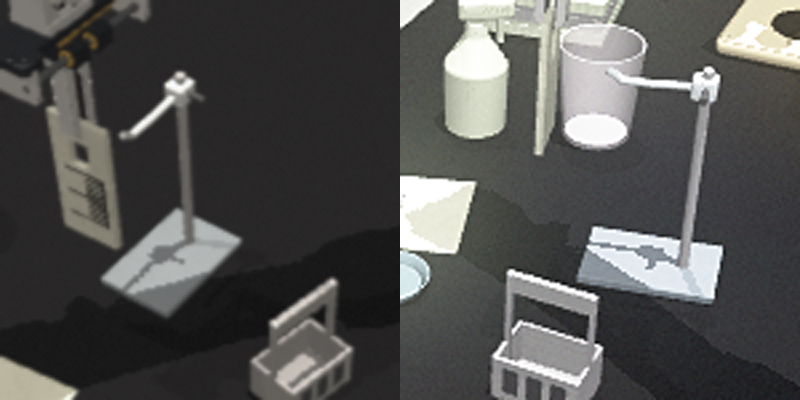

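Picture s2: the plate is held with its graduated face outward, away from the stand; its hole at (80,150) faces the hook tip (125,135). Lining up and inserting.

Run:
```python
from h import *
plan([541.7,-260.1,456.5],-79,1)
```

```text
dist/row mm 31.7 twist/row 0.57
  lin [0.04, 1.93, 2.52] tw 0.57
```

Call:
jog_arm([
  {"gripper":0.5,"linear":[0.0,0,1.25],"twist":0.6},
  {"gripper":0.5,"linear":[0.04,0.9,1.25],"twist":0},
  {"gripper":0.5,"linear":[0,1,0],"twist":0},
  {"gripper":0.5,"linear":[0,0,0],"twist":0},
  {"gripper":0.5,"linear":[0,0,0],"twist":0},
  {"gripper":0.5,"linear":[0,0,0],"twist":0},
])

```text
clock: 12.48
eef_pos: [541.9, -260.3, 456.9]
orientation: [-3.141, -0.0, -1.381]
contact_force: [0.3, 0.0, -0.9]
opening: 7.7
gripper_force: 20.0
```

Run:
```python
from h import *
s=env.observe(); print({k:np.round(s[k],4) for k in('clock','eef_pos','orientation','contact_force')})
plan([471,-273.8,456.5],-79,8)
c,W=cam('wrist'); q=W.reshape(-1,3); q=q[~np.isnan(q[:,0])]
h=q[(q[:,2]>229)&(q[:,2]<246)&(q[:,0]<512)&(q[:,0]>430)&(abs(q[:,1]+275)<25)]
for x in range(430,510,10):
    k=h[(h[:,0]>=x)&(h[:,0]<x+10)]
    if len(k): print(x,len(k),np.round([np.median(k[:,0]),k[:,1].min(),k[:,1].max(),np.percentile(k[:,2],90)],1))
```

```text
{'clock': np.float64(12.475), 'eef_pos': array([ 541.9097, -260.323 ,  456.8762]), 'orientation': array([-3.1412e+00, -1.0000e-04, -1.3814e+00]), 'contact_force': array([ 0.3075,  0.0195, -0.9407])}
dist/row mm 9.0 twist/row -0.02
  lin [-0.0, 0.9, 0.0] tw -0.02
  lin [-0.0, 0.9, 0.0] tw -0.02
  lin [-0.0, 0.9, 0.0] tw -0.02
  lin [-0.0, 0.9, 0.0] tw -0.02
  lin [-0.0, 0.9, 0.0] tw -0.02
  lin [-0.0, 0.9, 0.0] tw -0.02
  lin [-0.0, 0.9, 0.0] tw -0.02
  lin [-0.0, 0.9, 0.0] tw -0.02
430 200 [ 435.2 -285.9 -276.6  237.2]
440 202 [ 445.3 -283.5 -274.1  236.4]
450 194 [ 454.8 -281.5 -273.1  235.8]
460 192 [ 464.8 -279.6 -270.9  235.5]
470 185 [ 475.1 -277.8 -269.1  235.5]
480 182 [ 484.6 -276.1 -267.   236.9]
490 183 [ 495.3 -273.9 -265.1  242.7]
500 62 [ 501.4 -272.1 -265.1  243.1]
```

Call:
jog_arm([
  {"gripper":0.5,"linear":[0,0.9,0],"twist":0},
  {"gripper":0.5,"linear":[0,0.9,0],"twist":0},
  {"gripper":0.5,"linear":[0,0.9,0],"twist":0},
  {"gripper":0.5,"linear":[0,0.9,0],"twist":0},
  {"gripper":0.5,"linear":[0,0.9,0],"twist":0},
  {"gripper":0.5,"linear":[0,0,0],"twist":0},
])

```text
clock: 13.28
eef_pos: [496.9, -269.2, 456.8]
orientation: [-3.141, -0.0, -1.382]
contact_force: [0.6, 0.6, -1.0]
opening: 8.0
gripper_force: 20.0
```

Call:
jog_arm([
  {"gripper":0.5,"linear":[0,0.9,0],"twist":0},
  {"gripper":0.5,"linear":[0,0.9,0],"twist":0},
  {"gripper":0.5,"linear":[0,0.9,0],"twist":0},
  {"gripper":0.5,"linear":[0,0,0],"twist":0},
  {"gripper":0.5,"linear":[0,0,0],"twist":0},
])

```text
clock: 13.9
eef_pos: [471.1, -273.9, 456.7]
orientation: [-3.141, 0.0, -1.382]
contact_force: [-0.1, -0.5, -0.4]
opening: 7.5
gripper_force: 20.0
```

Run:
```python
from h import *
s=env.observe(); print({k:np.round(s[k],4) for k in('clock','eef_pos','orientation','contact_force','ft_torque')})
c,P=cam('scene'); a=cv2.resize(c['image'][60:180,160:280],(400,400),interpolation=2)
c,Q=cam('side'); cv2.imwrite('pics/s3.png',np.hstack([a,cv2.resize(c['image'][90:210,270:390],(400,400),interpolation=2)]))
```

```text
{'clock': np.float64(13.9), 'eef_pos': array([ 471.0981, -273.8895,  456.6926]), 'orientation': array([-3.1414,  0.    , -1.3816]), 'contact_force': array([-0.0664, -0.4619, -0.4356]), 'ft_torque': array([ 0.1159, -0.0436, -0.0075])}
```

View pics/s3.png

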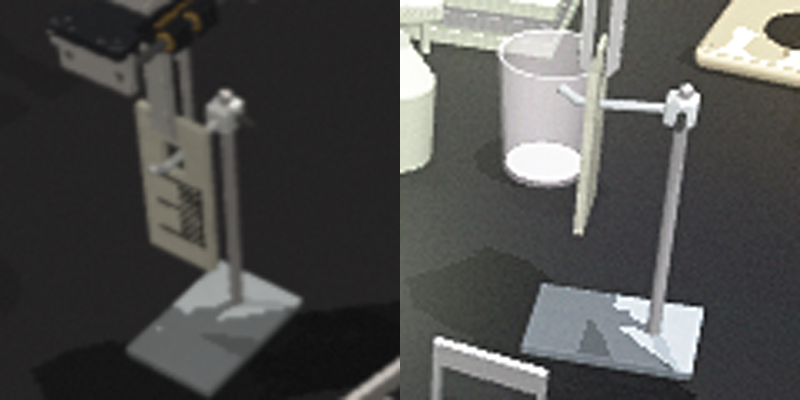

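Picture s3: hook passes through the hole (tip at (157,168) in front of the plate). Lowering onto the seat.

Call:
jog_arm([
  {"gripper":0.5,"linear":[0,0,0.4],"twist":0},
  {"gripper":0.5,"linear":[0,0,0.4],"twist":0},
  {"gripper":0.5,"linear":[0,0,0.3],"twist":0},
  {"gripper":0.5,"linear":[0,0,0.2],"twist":0},
  {"gripper":0.5,"linear":[0,0,0],"twist":0},
  {"gripper":0.5,"linear":[0,0,0],"twist":0},
])

```text
clock: 14.75
eef_pos: [471.0, -274.0, 443.7]
orientation: [-3.142, 0.0, -1.382]
contact_force: [-0.7, 0.3, -1.3]
opening: 8.0
gripper_force: 20.0
```

Call:
jog_arm([
  {"gripper":0.5,"linear":[0,0,0.1],"twist":0},
  {"gripper":0.5,"linear":[0,0,0],"twist":0},
  {"gripper":0.5,"linear":[0,0,0],"twist":0},
])

```text
clock: 15.12
eef_pos: [471.0, -274.0, 442.6]
orientation: [3.142, 0.0, -1.382]
contact_force: [-0.2, 0.3, -1.0]
opening: 8.1
gripper_force: 20.0
```

Call:
jog_arm([
  {"gripper":0.5,"linear":[0,0,0.1],"twist":0},
  {"gripper":0.5,"linear":[0,0,0],"twist":0},
  {"gripper":0.5,"linear":[0,0,0],"twist":0},
])

```text
clock: 15.5
eef_pos: [471.0, -274.0, 441.6]
orientation: [3.141, 0.0, -1.382]
contact_force: [-0.7, 1.0, -1.5]
opening: 7.7
gripper_force: 20.0
```

Call:
jog_arm([
  {"gripper":0.5,"linear":[0,0,0.08],"twist":0},
  {"gripper":0.5,"linear":[0,0,0],"twist":0},
  {"gripper":0.5,"linear":[0,0,0],"twist":0},
])

```text
clock: 15.88
eef_pos: [471.0, -274.0, 441.3]
orientation: [-3.141, -0.0, -1.382]
contact_force: [-2.0, 1.2, 6.0]
opening: 7.8
gripper_force: 20.0
```

Call:
jog_arm([
  {"gripper":0.5,"linear":[0,0,0.08],"twist":0},
  {"gripper":0.5,"linear":[0,0,0],"twist":0},
  {"gripper":0.5,"linear":[0,0,0],"twist":0},
])

```text
clock: 16.25
eef_pos: [471.0, -274.0, 441.1]
orientation: [-3.141, -0.0, -1.382]
contact_force: [-5.0, 1.7, 13.7]
opening: 7.8
gripper_force: 20.0
```

Call:
jog_arm([
  {"gripper":0.5,"linear":[0,0,-0.1],"twist":0},
  {"gripper":0.5,"linear":[0,0,0],"twist":0},
  {"gripper":0.5,"linear":[0,0,0],"twist":0},
], grip_force=5)

```text
clock: 16.62
eef_pos: [471.1, -274.0, 441.2]
orientation: [-3.141, -0.0, -1.382]
contact_force: [-0.0, 0.0, 4.1]
opening: 7.7
gripper_force: 5.0
```

Call:
jog_arm([
  {"gripper":1.2,"linear":[0,0,0],"twist":0},
  {"gripper":1.5,"linear":[0,0,0],"twist":0},
  {"gripper":2.0,"linear":[0,0,0],"twist":0},
  {"gripper":2.5,"linear":[0,0,0],"twist":0},
  {"gripper":2.5,"linear":[0,0,0],"twist":0},
  {"gripper":2.5,"linear":[0,0,0],"twist":0},
  {"gripper":2.5,"linear":[0,0,0],"twist":0},
  {"gripper":2.5,"linear":[0,0,0],"twist":0},
])

```text
clock: 17.62
eef_pos: [471.0, -274.0, 441.0]
orientation: [3.142, 0.0, -1.382]
contact_force: [0.1, 0.1, -0.6]
opening: 25.5
gripper_force: 0.0
```

Call:
jog_arm([
  {"gripper":2.5,"linear":[0,0,-0.5],"twist":0},
  {"gripper":2.5,"linear":[0,0,-1],"twist":0},
  {"gripper":2.5,"linear":[0,0,-2],"twist":0},
  {"gripper":4,"linear":[0,0,-3],"twist":0},
  {"gripper":6,"linear":[0,0,-4],"twist":0},
  {"gripper":9,"linear":[0,0,-4],"twist":0},
])

```text
clock: 18.38
eef_pos: [470.7, -273.9, 588.1]
orientation: [-3.141, -0.0, -1.382]
contact_force: [-0.7, -0.0, -0.3]
opening: 51.5
gripper_force: 0.0
```

Run:
```python
from h import *
s=env.observe(); print({k:np.round(s[k],4) for k in('clock','joint_pos','eef_pos','orientation','contact_force')})
c,P=cam('scene'); a=cv2.resize(c['image'][60:180,160:280],(400,400),interpolation=2)
c,Q=cam('side'); cv2.imwrite('pics/s4.png',np.hstack([a,cv2.resize(c['image'][90:210,270:390],(400,400),interpolation=2)]))
blob(P,[440,-330,95],[510,-220,190]); blob(Q,[440,-330,95],[510,-220,190])
c,W=cam('wrist'); blob(W,[440,-330,252],[510,-220,268])
plan([470,-60,570],0,8)
```

```text
{'clock': np.float64(18.375), 'joint_pos': array([ 0.3976,  0.1548,  0.0843,  1.55  , -0.0132,  1.4368, -2.4699]), 'eef_pos': array([ 470.6772, -273.8547,  588.1142]), 'orientation': array([-3.1411e+00, -3.0000e-04, -1.3817e+00]), 'contact_force': array([-0.6593, -0.0371, -0.3221])}
414 rect [ 475.7 -273.2] [12.9 73.1] 14.1 med [ 477.1 -269.5  151.2]
  pca ang 102.5
144 rect [ 469.8 -272.9] [ 8.6 75.6] 8.2 med [ 465.5 -241.8  148.9]
  pca ang 97.2
639 rect [ 471.8 -273.2] [ 7.8 70.3] 10.8 med [ 472.3 -275.2  260. ]
  pca ang 100.6
dist/row mm 26.8 twist/row -9.9
  lin [-2.63, -0.49, 0.23] tw -9.9
  lin [-2.51, -0.94, 0.23] tw -9.9
  lin [-2.31, -1.35, 0.23] tw -9.9
  lin [-2.04, -1.73, 0.23] tw -9.9
  lin [-1.71, -2.05, 0.23] tw -9.9
  lin [-1.33, -2.32, 0.23] tw -9.9
  lin [-0.92, -2.51, 0.23] tw -9.9
  lin [-0.47, -2.63, 0.23] tw -9.9
```

View pics/s4.png

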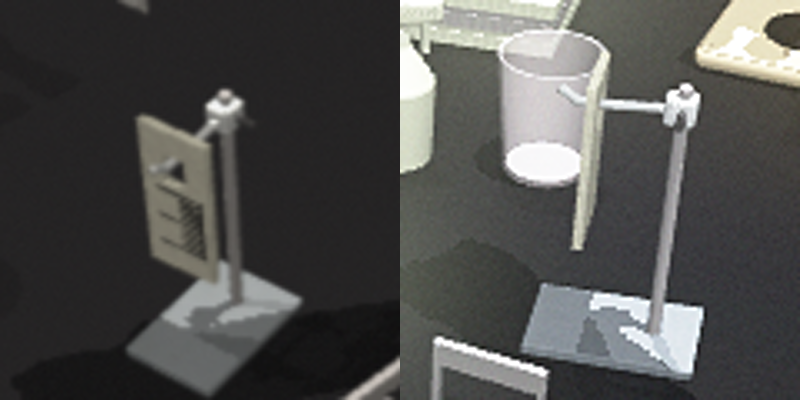

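Picture s4: plate hangs squarely on the hook, graduations outward, yaw 10.7° vs. hook 10.9°. Now to a view point that covers both basket and short hook.

Run:
```python
from h import *
plan([430,150,600],0,8)
```

```text
dist/row mm 53.3 twist/row -9.9
  lin [-5.3, -0.49, -0.15] tw -9.9
  lin [-5.14, -1.4, -0.15] tw -9.9
  lin [-4.82, -2.26, -0.15] tw -9.9
  lin [-4.36, -3.06, -0.15] tw -9.9
  lin [-3.77, -3.76, -0.15] tw -9.9
  lin [-3.07, -4.35, -0.15] tw -9.9
  lin [-2.27, -4.81, -0.15] tw -9.9
  lin [-1.41, -5.13, -0.15] tw -9.9
```

Call:
jog_arm([
  {"gripper":9.4,"linear":[-5.3,-0.5,-0.15],"twist":-9.9},
  {"gripper":9.4,"linear":[-5.1,-1.4,-0.15],"twist":-9.9},
  {"gripper":9.4,"linear":[-4.8,-2.3,-0.15],"twist":-9.9},
  {"gripper":9.4,"linear":[-4.4,-3.1,-0.15],"twist":-9.9},
  {"gripper":9.4,"linear":[-3.8,-3.8,-0.15],"twist":-9.9},
  {"gripper":9.4,"linear":[-3.1,-4.3,-0.15],"twist":-9.9},
  {"gripper":9.4,"linear":[-2.3,-4.8,-0.15],"twist":-9.9},
  {"gripper":9.4,"linear":[-1.4,-5.1,-0.15],"twist":-9.9},
])

```text
clock: 19.52
eef_pos: [429.4, 151.6, 597.6]
orientation: [3.141, 0.001, 0.006]
contact_force: [1.1, -0.3, -0.8]
opening: 93.9
gripper_force: 0.0
```

Call:
jog_arm([
  {"gripper":9.4,"linear":[0,0,0],"twist":0},
  {"gripper":9.4,"linear":[0,0,0],"twist":0},
  {"gripper":9.4,"linear":[0,0,0],"twist":0},
])

```text
clock: 19.9
eef_pos: [430.3, 149.1, 597.8]
orientation: [3.141, 0.0, -0.002]
contact_force: [-0.7, 0.6, 0.1]
opening: 94.1
gripper_force: 0.0
```

Run:
```python
from h import *
s=env.observe(); print({k:np.round(s[k],4) for k in('clock','joint_pos','eef_pos','orientation')})
c,W=cam('wrist'); cv2.imwrite('pics/w3.png',c['image'])
blob(W,[400,-110,118],[540,20,140]); blob(W,[400,-110,35],[540,20,60])
q=W.reshape(-1,3); q=q[~np.isnan(q[:,0])]
h=q[(q[:,2]>166)&(q[:,2]<186)&(q[:,0]<560)&(q[:,0]>415)&(abs(q[:,1]-343)<30)]
for x in range(415,560,10):
    k=h[(h[:,0]>=x)&(h[:,0]<x+10)]
    if len(k): print(x,len(k),np.round([np.median(k[:,0]),np.median(k[:,1]),k[:,1].min(),k[:,1].max(),np.percentile(k[:,2],90)],1))
k=h[h[:,0]>460]; f=np.polyfit(k[:,0],k[:,1],1); print('ang',np.degrees(np.arctan(f[0])),'xmax',h[:,0].max(), 'y(xmax-31)',np.polyval(f,h[:,0].max()-31))
plan([462.5,-40,400],0,8)
```

```text
{'clock': np.float64(19.9), 'joint_pos': array([-0.033 , -0.0136, -0.3614,  1.7086, -0.0049,  1.4461, -1.9663]), 'eef_pos': array([430.2771, 149.0769, 597.8133]), 'orientation': array([ 3.1414e+00,  4.0000e-04, -1.8000e-03])}
737 rect [461.7 -41.4] [ 9.6 89.5] 89.8 med [464.3 -38.6 132.4]
  pca ang 179.7
499 rect [461.9 -38.3] [89.8 60.4] 0.5 med [456.6 -11.5  50.4]
  pca ang -171.1
425 63 [431.7 331.5 326.9 369.5 185.8]
435 161 [440.  356.6 327.3 372.5 184.2]
445 139 [452.1 331.4 327.6 351.  185.7]
455 60 [460.2 339.  336.4 343.8 178.1]
465 63 [469.9 339.5 336.5 344.6 177.4]
475 65 [480.3 339.9 336.3 344.8 176.4]
485 59 [490.7 340.1 336.9 344.6 176. ]
495 68 [499.8 340.2 337.1 345.1 175.6]
505 67 [510.  340.4 337.4 345.4 175.9]
515 69 [520.  340.7 338.  346.1 175.8]
525 78 [529.8 340.9 337.6 345.3 181.2]
535 40 [537.9 341.2 338.2 346.  183.5]
ang 1.5432317015013435 xmax 541.2241637686542 y(xmax-31) 340.71806583205625
dist/row mm 34.5 twist/row -0.01
  lin [0.41, 2.36, 2.47] tw -0.01
  lin [0.41, 2.36, 2.47] tw -0.01
  lin [0.41, 2.36, 2.47] tw -0.01
  lin [0.41, 2.36, 2.47] tw -0.01
  lin [0.4, 2.36, 2.47] tw -0.01
  lin [0.4, 2.36, 2.47] tw -0.01
  lin [0.4, 2.36, 2.47] tw -0.01
  lin [0.4, 2.36, 2.47] tw -0.01
```

View pics/w3.png

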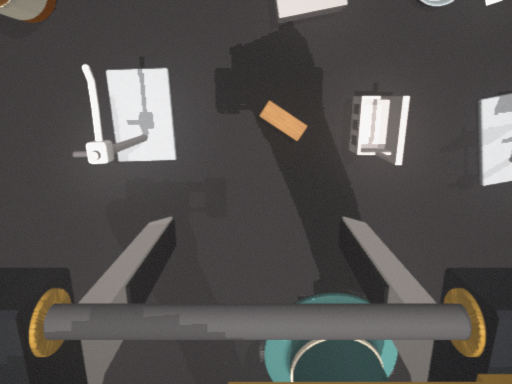

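Wrist view w3: short hook from clamp (97,152) to tip (87,68), basket at (380,127) with strap at (402,130), box (283,120). Short hook ≈ 1.6°, seat ≈ (509,341.5,174); basket strap along world x, centre (462,-40.5).

Call:
jog_arm([
  {"gripper":9.4,"linear":[0.4,2.37,2.5],"twist":0},
  {"gripper":9.4,"linear":[0.4,2.37,2.5],"twist":0},
  {"gripper":9.4,"linear":[0.4,2.37,2.5],"twist":0},
  {"gripper":9.4,"linear":[0.4,2.37,2.5],"twist":0},
  {"gripper":9.4,"linear":[0.4,2.37,2.5],"twist":0},
  {"gripper":9.4,"linear":[0.4,2.37,2.5],"twist":0},
  {"gripper":9.4,"linear":[0.4,2.37,2.5],"twist":0},
  {"gripper":9.4,"linear":[0.4,2.37,2.5],"twist":0},
])

```text
clock: 20.95
eef_pos: [462.0, -41.0, 397.3]
orientation: [3.141, -0.0, -0.001]
contact_force: [0.8, 0.4, -0.1]
opening: 94.0
gripper_force: 0.0
```

Call:
jog_arm([
  {"gripper":9.4,"linear":[0,0,0],"twist":0},
  {"gripper":9.4,"linear":[0,0,0],"twist":0},
  {"gripper":9.4,"linear":[0,0,0],"twist":0},
])

```text
clock: 21.32
eef_pos: [462.3, -38.9, 398.8]
orientation: [-3.142, -0.001, 0.001]
contact_force: [-0.5, 0.5, -0.4]
opening: 94.0
gripper_force: 0.0
```

Run:
```python
from h import *
s=env.observe(); print({k:np.round(s[k],4) for k in('clock','joint_pos','eef_pos','orientation')})
c,W=cam('wrist')
blob(W,[400,-110,126],[540,20,140])
plan([462,-40.5,318],0,6)
```

```text
{'clock': np.float64(21.325), 'joint_pos': array([ 0.1745,  0.139 , -0.1703,  2.001 ,  0.0278,  1.0025, -1.5787]), 'eef_pos': array([462.2695, -38.9417, 398.8474]), 'orientation': array([-3.1415e+00, -1.2000e-03,  1.2000e-03])}
1170 rect [461.6 -41.8] [ 8.  90.5] 89.7 med [463.8 -41.8 133.2]
  pca ang 179.5
dist/row mm 13.5 twist/row 0.01
  lin [-0.0, 0.03, 1.35] tw 0.01
  lin [-0.0, 0.03, 1.35] tw 0.01
  lin [-0.0, 0.03, 1.35] tw 0.01
  lin [-0.0, 0.03, 1.35] tw 0.01
  lin [-0.0, 0.03, 1.35] tw 0.01
  lin [-0.0, 0.03, 1.35] tw 0.01
```

Strap measures 90.5×8, centre (461.6,-41.8), yaw -0.4°. Descend and grip.

Call:
jog_arm([
  {"gripper":9.4,"linear":[0,0.05,1.35],"twist":0.5},
  {"gripper":9.4,"linear":[0,0.05,1.35],"twist":0},
  {"gripper":9.4,"linear":[0,0.05,1.35],"twist":0},
  {"gripper":9.4,"linear":[0,0.05,1.35],"twist":0},
  {"gripper":6,"linear":[0,0.05,1.35],"twist":0},
  {"gripper":4,"linear":[-0.06,0.04,1.35],"twist":0},
  {"gripper":3,"linear":[0,0,0],"twist":0},
  {"gripper":2.5,"linear":[0,0,0],"twist":0},
], grip_force=20)

```text
clock: 22.38
eef_pos: [461.7, -42.4, 317.3]
orientation: [-3.142, -0.0, -0.008]
contact_force: [0.2, 0.4, 0.4]
opening: 57.4
gripper_force: 0.0
```

Call:
jog_arm([
  {"gripper":2.5,"linear":[0,0,0],"twist":0},
  {"gripper":2.5,"linear":[0,0,0],"twist":0},
  {"gripper":2,"linear":[0,0,0],"twist":0},
])

```text
clock: 22.75
eef_pos: [461.6, -42.4, 317.2]
orientation: [-3.142, -0.0, -0.008]
contact_force: [0.2, 0.2, 0.7]
opening: 27.1
gripper_force: 0.0
```

Call:
jog_arm([
  {"gripper":0.5,"linear":[0,0,0],"twist":0},
  {"gripper":0.5,"linear":[0,0,0],"twist":0},
  {"gripper":0.5,"linear":[0,0,0],"twist":0},
  {"gripper":0.5,"linear":[0,0,0],"twist":0},
  {"gripper":0.5,"linear":[0,0,0],"twist":0},
  {"gripper":0.5,"linear":[0,0,0],"twist":0},
], grip_force=35)

```text
clock: 23.5
eef_pos: [461.5, -42.4, 317.0]
orientation: [-3.142, 0.0, -0.008]
contact_force: [-0.1, -0.1, 1.4]
opening: 7.8
gripper_force: 35.0
```

Run:
```python
from h import *
s=env.observe(); print({k:np.round(s[k],4) for k in('clock','joint_pos','eef_pos','orientation','opening')})
```

```text
{'clock': np.float64(23.5), 'joint_pos': array([ 0.1695,  0.2515, -0.1631,  2.0812,  0.0556,  0.8129, -1.6058]), 'eef_pos': array([461.5245, -42.4113, 317.0479]), 'orientation': array([-3.1416e+00,  1.0000e-04, -8.1000e-03]), 'opening': np.float64(7.7713)}
```

Call:
jog_arm([
  {"gripper":0.5,"linear":[0,0,-0.7],"twist":0},
  {"gripper":0.5,"linear":[0,0,-1.3],"twist":0},
  {"gripper":0.5,"linear":[0,0,-1.4],"twist":0},
  {"gripper":0.5,"linear":[0,0,-1.4],"twist":0},
  {"gripper":0.5,"linear":[0,0,-1.4],"twist":0},
  {"gripper":0.5,"linear":[0,0,-1.4],"twist":0},
  {"gripper":0.5,"linear":[0,0,-1.4],"twist":0},
  {"gripper":0.5,"linear":[0,0,-1.3],"twist":0},
])

```text
clock: 24.5
eef_pos: [461.5, -42.4, 421.0]
orientation: [-3.142, -0.0, -0.008]
contact_force: [-0.4, -0.5, -2.5]
opening: 7.6
gripper_force: 35.0
```

Run:
```python
from h import *
s=env.observe(); print({k:np.round(s[k],4) for k in('clock','eef_pos','orientation','opening','contact_force')})
plan([610,344.4,420],91.6,16)
```

```text
{'clock': np.float64(24.5), 'eef_pos': array([461.5288, -42.3903, 420.9758]), 'orientation': array([-3.1415, -0.    , -0.0081]), 'opening': np.float64(7.6069), 'contact_force': array([-0.3664, -0.4807, -2.5289])}
dist/row mm 25.9 twist/row -5.75
  lin [0.91, -2.42, 0.01] tw -5.75
  lin [1.15, -2.32, 0.01] tw -5.75
  lin [1.37, -2.19, 0.01] tw -5.75
  lin [1.59, -2.05, 0.01] tw -5.75
  lin [1.78, -1.88, 0.01] tw -5.75
  lin [1.96, -1.69, 0.01] tw -5.75
  lin [2.12, -1.48, 0.01] tw -5.75
  lin [2.26, -1.26, 0.01] tw -5.75
  lin [2.38, -1.03, 0.01] tw -5.75
  lin [2.47, -0.79, 0.01] tw -5.75
  lin [2.53, -0.54, 0.01] tw -5.75
  lin [2.57, -0.28, 0.01] tw -5.75
  lin [2.59, -0.02, 0.01] tw -5.75
  lin [2.58, 0.24, 0.01] tw -5.75
  lin [2.54, 0.5, 0.01] tw -5.75
  lin [2.48, 0.75, 0.01] tw -5.75
```

Call:
jog_arm([
  {"gripper":0.5,"linear":[0.9,-2.4,0],"twist":-5.75},
  {"gripper":0.5,"linear":[1.15,-2.3,0],"twist":-5.75},
  {"gripper":0.5,"linear":[1.4,-2.2,0],"twist":-5.75},
  {"gripper":0.5,"linear":[1.6,-2.05,0],"twist":-5.75},
  {"gripper":0.5,"linear":[1.8,-1.9,0],"twist":-5.75},
  {"gripper":0.5,"linear":[1.95,-1.7,0],"twist":-5.75},
  {"gripper":0.5,"linear":[2.1,-1.5,0],"twist":-5.75},
  {"gripper":0.5,"linear":[2.25,-1.25,0],"twist":-5.75},
])

```text
clock: 25.5
eef_pos: [536.0, 151.6, 420.4]
orientation: [-3.142, 0.0, 0.798]
contact_force: [0.5, -1.3, -0.2]
opening: 7.7
gripper_force: 35.0
```

Call:
jog_arm([
  {"gripper":0.5,"linear":[2.4,-1.05,0],"twist":-5.75},
  {"gripper":0.5,"linear":[2.45,-0.8,0],"twist":-5.75},
  {"gripper":0.5,"linear":[2.5,-0.55,0],"twist":-5.75},
  {"gripper":0.5,"linear":[2.55,-0.3,0],"twist":-5.75},
  {"gripper":0.5,"linear":[2.6,0,0],"twist":-5.75},
  {"gripper":0.5,"linear":[2.6,0.25,0],"twist":-5.75},
  {"gripper":0.5,"linear":[2.55,0.5,0],"twist":-5.75},
  {"gripper":0.5,"linear":[2.5,0.75,0],"twist":-5.75},
])

```text
clock: 26.5
eef_pos: [610.2, 345.3, 420.2]
orientation: [-3.141, 0.0, 1.6]
contact_force: [-0.8, 0.4, -1.4]
opening: 7.6
gripper_force: 35.0
```

Call:
jog_arm([
  {"gripper":0.5,"linear":[0,0,0],"twist":0},
  {"gripper":0.5,"linear":[0,0,0],"twist":0},
  {"gripper":0.5,"linear":[0,0,0],"twist":0},
])

```text
clock: 26.88
eef_pos: [609.8, 343.9, 420.3]
orientation: [3.141, 0.0, 1.596]
contact_force: [0.4, 0.0, -1.1]
opening: 7.6
gripper_force: 35.0
```

Run:
```python
from h import *
s=env.observe(); print({k:np.round(s[k],4) for k in('clock','joint_pos','eef_pos','orientation','opening','contact_force')})
c,W=cam('wrist'); q=W.reshape(-1,3); q=q[~np.isnan(q[:,0])]
h=q[(q[:,2]>169)&(q[:,2]<186)&(q[:,0]<560)&(q[:,0]>465)&(abs(q[:,1]-343)<25)]
for x in range(465,560,10):
    k=h[(h[:,0]>=x)&(h[:,0]<x+10)]
    if len(k): print(x,len(k),np.round([np.median(k[:,0]),np.median(k[:,1]),k[:,1].min(),k[:,1].max(),np.percentile(k[:,2],90)],1))
c,P=cam('side'); cv2.imwrite('pics/s5.png',cv2.resize(c['image'][200:384,80:320],(720,552)))
blob(P,[570,280,150],[650,410,225])
plan([581,343.5,394.5],91.6,4)
```

```text
{'clock': np.float64(26.875), 'joint_pos': array([-0.2162,  0.5959, -0.5324,  1.37  ,  0.3047,  1.257 , -0.7414]), 'eef_pos': array([609.8312, 343.9038, 420.3289]), 'orientation': array([3.1413e+00, 5.0000e-04, 1.5961e+00]), 'opening': np.float64(7.6004), 'contact_force': array([ 0.3587,  0.0241, -1.1086])}
465 166 [469.9 341.7 336.4 344.7 177.4]
475 159 [479.9 342.  337.4 345.  176.8]
485 162 [490.  342.1 337.4 345.2 176.1]
495 156 [500.3 342.9 338.6 345.6 175.7]
505 152 [510.  343.1 338.8 346.  175.6]
515 150 [519.9 343.4 338.9 346.3 175.7]
525 134 [530.2 344.2 339.1 346.4 180.9]
535 105 [538.5 343.7 339.3 346.6 183.3]
513 rect [609.4 344.4] [64.8 92.1] 1.1 med [606.5 357.  175.2]
  pca ang 91.8
dist/row mm 9.7 twist/row -0.03
  lin [0.0, -0.72, 0.65] tw -0.03
  lin [0.0, -0.72, 0.65] tw -0.03
  lin [0.01, -0.72, 0.65] tw -0.03
  lin [0.01, -0.72, 0.65] tw -0.03
```

View pics/s5.png

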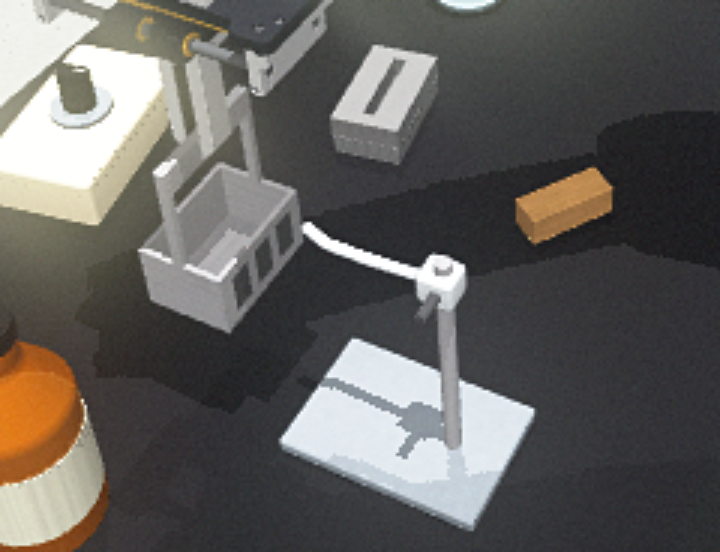

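Picture s5: basket held by the strap centre (200,140), hook tip (308,232) facing the opening between the handle uprights. Insert.

Call:
jog_arm([
  {"gripper":0.5,"linear":[0,0,1.0],"twist":0},
  {"gripper":0.5,"linear":[0,0,1.0],"twist":0},
  {"gripper":0.5,"linear":[0,-1.0,0.6],"twist":0},
  {"gripper":0.5,"linear":[0,-1.2,0],"twist":0},
  {"gripper":0.5,"linear":[0,-1.2,0],"twist":0},
  {"gripper":0.5,"linear":[0,-1.2,0],"twist":0},
  {"gripper":0.5,"linear":[0,-0.8,0],"twist":0},
  {"gripper":0.5,"linear":[0,0,0],"twist":0},
])

```text
clock: 27.98
eef_pos: [555.3, 343.3, 394.4]
orientation: [3.141, -0.0, 1.598]
contact_force: [0.4, 0.4, -1.4]
opening: 7.3
gripper_force: 35.0
```

Call:
jog_arm([
  {"gripper":0.5,"linear":[0,-0.9,0],"twist":0},
  {"gripper":0.5,"linear":[0,-1,0],"twist":0},
  {"gripper":0.5,"linear":[0,-1,0],"twist":0},
  {"gripper":0.5,"linear":[0,-1,0],"twist":0},
  {"gripper":0.5,"linear":[0,-0.7,0],"twist":0},
  {"gripper":0.5,"linear":[0,0,0],"twist":0},
  {"gripper":0.5,"linear":[0,0,0],"twist":0},
])

```text
clock: 28.85
eef_pos: [510.1, 341.9, 394.1]
orientation: [3.141, -0.0, 1.597]
contact_force: [-0.7, -0.3, -1.0]
opening: 7.8
gripper_force: 35.0
```

Call:
jog_arm([
  {"gripper":0.5,"linear":[0.05,0,0.4],"twist":0},
  {"gripper":0.5,"linear":[0,0,0.4],"twist":0},
  {"gripper":0.5,"linear":[0,0,0.3],"twist":0},
  {"gripper":0.5,"linear":[0,0,0.1],"twist":0},
  {"gripper":0.5,"linear":[0,0,0],"twist":0},
  {"gripper":0.5,"linear":[0,0,0],"twist":0},
])

```text
clock: 29.6
eef_pos: [509.8, 342.5, 382.2]
orientation: [3.142, -0.0, 1.598]
contact_force: [1.0, -0.7, -1.4]
opening: 7.4
gripper_force: 35.0
```

Call:
jog_arm([
  {"gripper":0.5,"linear":[0,0,0.1],"twist":0},
  {"gripper":0.5,"linear":[0,0,0.05],"twist":0},
  {"gripper":0.5,"linear":[0,0,0],"twist":0},
  {"gripper":0.5,"linear":[0,0,0],"twist":0},
])

```text
clock: 30.1
eef_pos: [509.8, 342.5, 380.6]
orientation: [-3.142, -0.0, 1.598]
contact_force: [1.0, 0.1, -0.8]
opening: 7.3
gripper_force: 35.0
```

Call:
jog_arm([
  {"gripper":0.5,"linear":[0,0,0.08],"twist":0},
  {"gripper":0.5,"linear":[0,0,0],"twist":0},
  {"gripper":0.5,"linear":[0,0,0],"twist":0},
])

```text
clock: 30.48
eef_pos: [509.8, 342.5, 379.8]
orientation: [-3.142, -0.0, 1.598]
contact_force: [-0.5, 0.1, -1.0]
opening: 8.1
gripper_force: 35.0
```

Call:
jog_arm([
  {"gripper":0.5,"linear":[0,0,0.08],"twist":0},
  {"gripper":0.5,"linear":[0,0,0],"twist":0},
  {"gripper":0.5,"linear":[0,0,0],"twist":0},
])

```text
clock: 30.85
eef_pos: [509.8, 342.5, 379.0]
orientation: [3.142, -0.0, 1.598]
contact_force: [0.3, -0.3, 0.3]
opening: 7.4
gripper_force: 35.0
```

Call:
jog_arm([
  {"gripper":0.5,"linear":[0,0,0.05],"twist":0},
  {"gripper":0.5,"linear":[0,0,0],"twist":0},
  {"gripper":0.5,"linear":[0,0,0],"twist":0},
], grip_force=12)

```text
clock: 31.22
eef_pos: [509.8, 342.5, 378.8]
orientation: [3.141, -0.0, 1.598]
contact_force: [-1.1, -1.0, 5.7]
opening: 8.0
gripper_force: 12.0
```

Call:
jog_arm([
  {"gripper":0.5,"linear":[0,0,-0.03],"twist":0},
  {"gripper":0.5,"linear":[0,0,0],"twist":0},
], grip_force=4)

```text
clock: 31.48
eef_pos: [509.8, 342.5, 378.8]
orientation: [3.141, -0.0, 1.598]
contact_force: [-0.0, -0.1, 3.3]
opening: 7.5
gripper_force: 4.0
```

Call:
jog_arm([
  {"gripper":1.0,"linear":[0,0,0],"twist":0},
  {"gripper":1.2,"linear":[0,0,0],"twist":0},
  {"gripper":1.4,"linear":[0,0,0],"twist":0},
  {"gripper":1.6,"linear":[0,0,0],"twist":0},
  {"gripper":1.6,"linear":[0,0,0],"twist":0},
  {"gripper":1.6,"linear":[0,0,0],"twist":0},
  {"gripper":1.6,"linear":[0,0,-0.3],"twist":0},
  {"gripper":1.6,"linear":[0,0,-0.5],"twist":0},
])

```text
clock: 32.48
eef_pos: [509.8, 342.5, 387.0]
orientation: [-3.141, -0.0, 1.598]
contact_force: [0.2, -0.1, 0.4]
opening: 16.0
gripper_force: 0.0
```

Call:
jog_arm([
  {"gripper":2,"linear":[0,0,-0.5],"twist":0},
  {"gripper":2.5,"linear":[0,0,-1],"twist":0},
  {"gripper":3,"linear":[0,0,-2],"twist":0},
  {"gripper":4,"linear":[0,0,-3],"twist":0},
  {"gripper":6,"linear":[0,0,-4],"twist":0},
  {"gripper":6,"linear":[0,0,-5],"twist":0},
  {"gripper":6,"linear":[0,0,0],"twist":0},
  {"gripper":6,"linear":[0,0,0],"twist":0},
])

```text
clock: 33.48
eef_pos: [509.6, 342.4, 542.2]
orientation: [3.141, -0.0, 1.598]
contact_force: [-0.9, -0.6, -0.9]
opening: 59.5
gripper_force: 0.0
```

Run:
```python
from h import *
s=env.observe(); print({k:np.round(s[k],4) for k in('clock','eef_pos','opening','contact_force')})
c,W=cam('wrist'); blob(W,[470,280,186],[550,410,205])
for i in range(2):
    c,P=cam('side'); blob(P,[470,280,62],[550,410,110])
    d,S=cam('scene'); blob(S,[470,280,62],[550,410,110]); blob(S,[440,-330,95],[510,-220,190]); env.observe()
cv2.imwrite('pics/s6.png',np.hstack([cv2.resize(c['image'][100:384,100:390],(400,392)),cv2.resize(d['image'][60:345,150:440],(400,392))]))
```

```text
{'clock': np.float64(33.475), 'eef_pos': array([509.5814, 342.3734, 542.1671]), 'opening': np.float64(59.4965), 'contact_force': array([-0.8874, -0.635 , -0.8802])}
702 rect [510.  342.6] [ 7.3 89.9] 1.4 med [509.9 344.5 195.1]
  pca ang 91.6
1606 rect [509.1 342.7] [66.4 93.1] 1.5 med [512.  341.3  83.4]
  pca ang 104.9
1189 rect [512.5 340.4] [68.3 90.5] 1.5 med [503.4 339.9  78.9]
  pca ang 54.3
417 rect [ 478.  -273.8] [11.9 73.6] 15.3 med [ 477.  -270.5  151.6]
  pca ang 102.0
1593 rect [508.8 343.1] [65.9 91.5] 1.6 med [511.  340.7  83.7]
  pca ang 105.2
1187 rect [512.3 340.4] [68.7 90.8] 0.7 med [503.2 339.7  78.9]
  pca ang 53.1
412 rect [ 475.2 -274. ] [13.4 73.6] 11.9 med [ 476.8 -269.9  151.3]
  pca ang 102.4
```

View pics/s6.png

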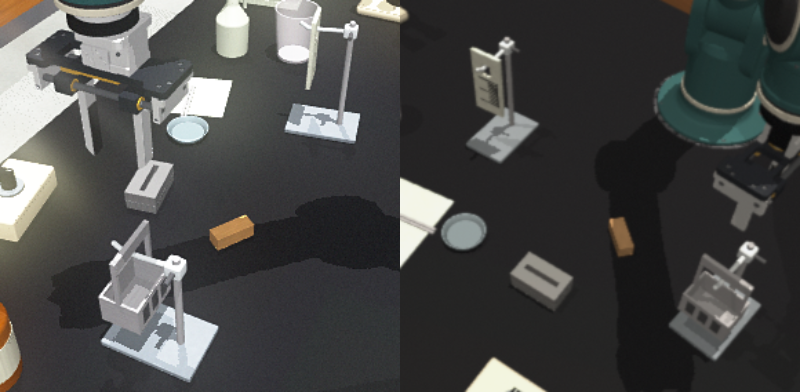

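Picture s6: the plate hangs on the tall hook (485,85) with graduations outward, the basket hangs level on the short hook (715,290), and dish and box are in place. Let it settle a second, then hand in.

Call:
jog_arm([
  {"gripper":6,"linear":[0,0,0],"twist":0},
  {"gripper":6,"linear":[0,0,0],"twist":0},
  {"gripper":6,"linear":[0,0,0],"twist":0},
  {"gripper":6,"linear":[0,0,0],"twist":0},
  {"gripper":6,"linear":[0,0,0],"twist":0},
  {"gripper":6,"linear":[0,0,0],"twist":0},
  {"gripper":6,"linear":[0,0,0],"twist":0},
  {"gripper":6,"linear":[0,0,0],"twist":0},
])

```text
clock: 34.72
eef_pos: [509.8, 342.5, 541.8]
orientation: [-3.142, -0.0, 1.598]
contact_force: [-0.3, -0.5, -0.2]
opening: 59.7
gripper_force: 0.0
```

Run:
```python
from h import *
c,P=cam('side'); blob(P,[470,280,62],[550,410,110])
d,S=cam('scene'); blob(S,[440,-330,95],[510,-220,190])
print(env.sign_off())
```

```text
1620 rect [508.8 343.1] [67.  91.6] 2.2 med [511.6 340.4  83.3]
  pca ang 104.8
418 rect [ 477.8 -273.4] [15.5 75.1] 17.5 med [ 476.7 -270.1  150.8]
  pca ang 101.9
the job is handed in; nothing more can be done
None
```

The scale plate hangs on the taller stand's hook with its graduated face outward, the basket hangs on the shorter stand's hook, the dish and box were left alone, and I handed the job in at about 35 s.

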